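# Dock the shoe stand on its pin

### The job

Slide the white shoe stand along its grey dock, off the raised deck and out over the sunken bay, until the hole in its foot is over the brass pin, then let it drop so that its foot lies flat on the bay floor around the pin. Keep it level and low, as in sliding: do not lift it more than about two centimetres off the deck. Leave the glass jar and the suede brush where they are.

Things in the scene. Friction and masses are not known exactly. Their poses are not given: they have to be found in the camera images.
- stand_grip (a point): White shoe stand, loose, 0.2 kg: flat foot 110 (x) by 80 (y) by 8 mm with a 36 mm hole near its +x end; upright post 36 (x) by 24 (y) mm, its top 70 mm above the underside. This point is on the post's centre line, 35 mm above the underside; hole centre at +54 mm x; foot edges at x -30 and +80, y -40 and +40 mm. z up. Starts flat on the deck, hole end to the bay. Pinch the post along y.
- stand_hole (a point): Centre of the 36 mm hole in the stand's foot, 4 mm above the underside. Axes as stand_grip. The foot lies flat in the bay only when it is wholly off the deck with its hole around the pin; with its x axis along the dock's -y axis it fits.
- pin_tip (a point): Top of the brass pin, 14 mm thick and 14 mm high, in the black bay of the fixed dock. Axes are the dock's, z up. Raised grey deck on the +y side: edge 105 mm from the pin, 150 mm long, top 2 mm above this point. Bay floor 14 mm below this point, reaching 50 mm past the pin to -y. All 134 mm wide (x), pin in the middle. A foot held at deck height just passes over the pin.
- jar_mid (a point): Clear glass jar with a red twist cap, 72 mm across and 100 mm tall, standing on the sill beside the dock; this is its centre. A bystander.
- brush_mid (a point): Suede brush lying on its back: wooden block 150 (x) by 42 by 18 mm with brass-coloured bristles upwards, 31 mm high in all; this is its centre. A bystander.

How it is judged (in metres and radians):
At the end, for the whole second after the job is handed in: The stand's foot lies flat on the bay floor around the pin: hole centre within 13 mm of the pin's axis, stand_grip less than 25 mm above the pin's top (21 mm when seated), tilted less than 0.1 rad, at rest and released (horizontal distance between stand_hole and pin_tip below 0.013 m and z of stand_grip in the frame of pin_tip below 0.025 m and angle between stand_grip's own z axis and vertical below 0.1 rad and linear speed of stand below 0.02 m/s); the robot touches nothing.
It fails at once if the stand is lifted more than 30 mm off the deck (z of stand_grip in the frame of pin_tip above 0.067 m).
It fails at once if the stand is tipped more than 0.3 rad (angle between stand_grip's own z axis and vertical above 0.3 rad).
It fails at once if the glass jar is shifted more than 20 mm (distance of jar_mid from where it was at the start of the episode above 0.02 m).
It fails at once if the suede brush is shifted more than 20 mm (distance of brush_mid from where it was at the start of the episode above 0.02 m).
It also fails if it takes over 38 s, if anything falls off the work surface, if the arm or the gripper's body presses on something with over 40 N, if the wrist force passes 120 N, or if a joint passes its speed limit or range.

### The arm

A 6-joint arm with a two-finger parallel gripper is mounted at the origin on the work surface. World frame = base frame: x ahead of the robot, y to its left, z up, the work surface at z = 0. Lengths are in m, angles in degrees, forces in N, time in s.
With the tool pointing down it reaches from about 0.3 to 0.75 m from the base axis. Payload 8.5 kg.
Tool frame: the origin (TCP) lies at the very end of the fingers, on their centre line; the grasp point (between the pads) lies 19 mm behind it; y points along the fingers, z is the direction in which the jaws open and shut, and the axes are right-handed (so a half turn about y gives the same grasp; the last joint's range is limited). The gripper opens to 85 mm and grips with 20 to 120 N. Pads are 22 mm wide; open, the fingers measure 114 mm over their backs; the gripper's body (76 mm by 85 mm) begins 54 mm behind the grasp point. The pads swing forward as they close: fully open they stand 13 mm farther back than shut.
Start: joints at [-78.283, 21.807, 74.336, -0, 83.858, -12.336], TCP at [0.224, -0.502, 0.231] pointing down, gripper open.
Joint ranges: [-178.18, 178.18], [-50.72, 133.34], [12.68, 142.11], [-81.47, 261.47], [9.98, 163.14], [-165.26, 165.26]. Speed limits (degrees/s): [136.94, 136.94, 180, 180, 180, 180].

### API

Orientations are given as a 3x3 rotation matrix whose columns are the frame's x, y, z axes.
In Python, from rig import env gives the robot as it stands. The module is installed in compiled form; this text tells all that it offers.
- The arm moves only by the tool servo_tool, never from a script. Its argument "rows" is one flat list of numbers, 7 for each row, row after row: the opening, from 0 (shut) to 1 (fully open), then the shift along the world's x, y, z in m, then the turn, a rotation vector about the world's x, y, z in degrees. A call has 1 to 10 rows; each row shifts and turns the commanded pose from where the row before left it; what a row does not reach is not made up. A row lasts 1/12 s, in which the tool goes at most 41.7 mm and 7.16 degrees, less where a joint would pass 70% of its speed; a pose out of reach is approached as far as the arm can. A call with a gripper value outside its range is refused whole. The fingers move at their own pace and stop on an object; "force" is the grip in N (left out, the last holds). Time passes only in rows, so rows that do not move let the fingers close. It gives the time, the measured TCP pose, the force and the opening at its end, in the units of the state.
- env.observe(): the state, without advancing time (a new reading comes with each control period).
- env.get_image(name): name is "scene" or "top" or "wrist"; returns the picture (420x560x3 uint8, red, green, blue); there is no depth.
- env.camera_model(name): a dict with "camera_matrix" (3x3 intrinsics, pixels), "R" (3x3) and "t" (3): a world point X has camera coordinates R X + t; the wrist camera has in their place "mount" (4x4, takes a point from camera to tool coordinates, whose origin is the TCP and whose axes are the tool frame's). Camera axes: x right, y down, z forward; pixel columns grow to the right and rows downward; lengths in m; the calibration is good to about 2 mm. A picture is of the moment at which its call begins: read the wrist's pose just before it. camera_model takes no time and is no camera call.
- env.close_job(): hands the job in, once; it reports no verdict.
The state is a dict: "time_s": time; "q": joint angles; "qvel": joint speeds; "joint_efforts": joint torques, N m; "position": TCP position; "tool_rot": TCP orientation; "ft_force": force on the tool from outside, world axes, zero at the start; "wrist_torque": the same for the moment, N m; "grip_width": finger opening in m.
Only numpy, scipy, OpenCV 4.12 (cv2) and the standard library are available. Lean on these libraries where they do the work, as an engineer would, in place of code of your own. Each camera call takes 0.05 s, during which the arm holds its last target.

## Working session

There is one attempt and no reset: what is moved stays moved. The work goes in short steps, Python scripts to look and compute and a tool call to move; the robot and the scene stay as the last step left them, time stands still between calls to the robot, and variables do not carry over. Pictures are saved under pics/ and viewed, and the job is handed in when it is done.

Besides the shell and the picture viewer there is one more tool, called after "Request:" by a JSON object that holds its "fn" and its "kwargs". servo_tool: Moves the arm, as the interface text tells. Its arguments: {"type":"object","properties":{"rows":{"type":"array","items":{"type":"number"}},"force":{"type":"number"}},"required":["rows"]}

```bash
mkdir -p pics; python3 - <<'E'
from rig import env
import cv2,numpy as np
s=env.observe();print(s)
for n in("scene","top","wrist"):
    im=env.get_image(n);cv2.imwrite(f"pics/{n}0.png",im[:,:,::-1]);m=env.camera_model(n);print(n,m)
E
```

```text
{'time_s': 0.0, 'q': array([-7.82837295e+01,  2.18409299e+01,  7.43857965e+01,  2.23420591e-03,
        8.38569238e+01, -1.23356099e+01]), 'qvel': array([-0.04051028,  0.04235415, -0.01863878,  0.07055959, -0.0591299 ,
        0.10473492]), 'joint_efforts': array([-1.74404704e-03, -4.48463953e+01, -2.31279355e+01, -2.46680638e-04,
        4.79955459e-03,  1.86593917e-05]), 'position': array([ 0.22410792, -0.50195015,  0.2307062 ]), 'tool_rot': array([[-9.13178547e-01, -2.58507072e-04,  4.07559658e-01],
       [-4.07559590e-01,  1.43742615e-03, -9.13177482e-01],
       [-3.49774071e-04, -9.99998933e-01, -1.41798375e-03]]), 'ft_force': array([-0.13469493, -0.15777909,  0.22056139]), 'wrist_torque': array([ 0.00016241, -0.01612374, -0.00832719]), 'grip_width': 0.08537311933696849}
scene {'camera_matrix': array([[445.00380835,   0.        , 276.32494493],
       [  0.        , 445.00380835, 204.14886857],
       [  0.        ,   0.        ,   1.        ]]), 'R': array([[ 0.79896913,  0.60113127, -0.01701555],
       [ 0.42986206, -0.59066337, -0.68288754],
       [-0.42055551,  0.5382917
[... 279 characters left out ...]
9993074, -0.00897007],
       [-0.99485753, -0.00667432, -0.10106408],
       [ 0.10099721,  0.00969401, -0.99483948]]), 't': array([0.0114256 , 0.57252524, 1.06616664])}
wrist {'camera_matrix': array([[345.18681123,   0.        , 277.46650785],
       [  0.        , 345.18681123, 209.50868402],
       [  0.        ,   0.        ,   1.        ]]), 'mount': array([[ 9.12547271e-05,  9.50271311e-01,  3.11423229e-01,
        -8.05460336e-02],
       [-6.96948634e-04, -3.11423094e-01,  9.50271104e-01,
        -1.42132408e-01],
       [ 9.99999753e-01, -3.03762724e-04,  6.33871463e-04,
         1.15410587e-03],
       [ 0.00000000e+00,  0.00000000e+00,  0.00000000e+00,
         1.00000000e+00]])}
```

View pics/scene0.png

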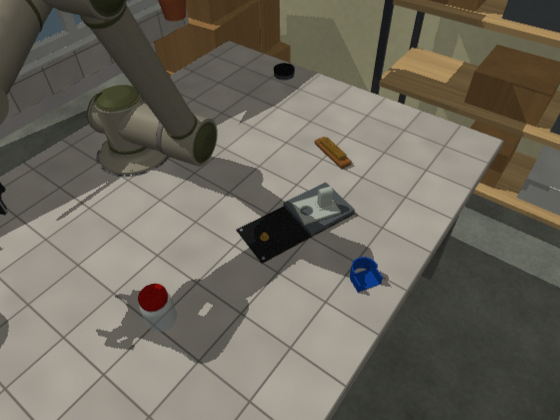

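View pics/top0.png

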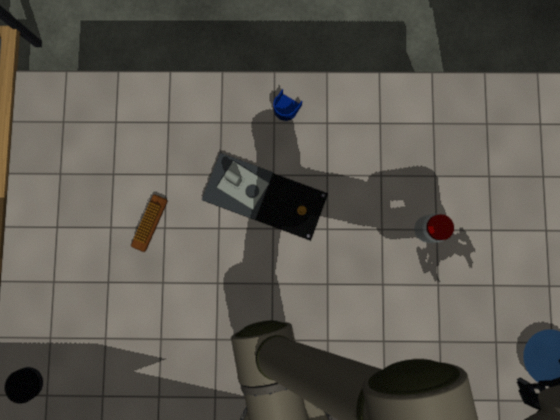

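View pics/wrist0.png

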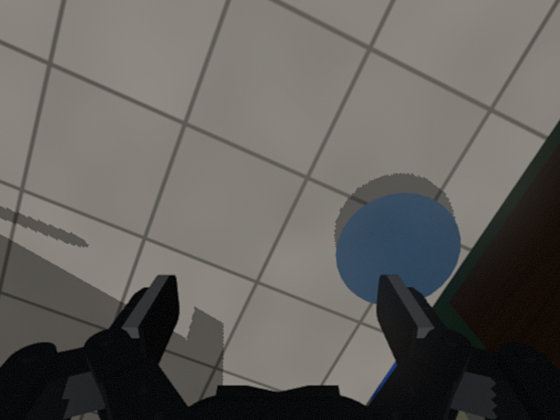

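The scene and top views show the dock around (295,222) and (265,195), with the white stand on the +y end and the pin near (264,237) and (302,211). The jar is far off, at top (440,227), and the brush is at (149,222). Next I'll zoom in and measure.

```bash
python3 - <<'E'
import cv2,numpy as np
a=cv2.imread("pics/scene0.png")[175:270,230:365];b=cv2.imread("pics/top0.png")[140:250,195:335]
cv2.imwrite("pics/zs.png",cv2.resize(a,None,fx=5.7,fy=5.7,interpolation=cv2.INTER_CUBIC))
cv2.imwrite("pics/zt.png",cv2.resize(b,None,fx=5.4,fy=5.4,interpolation=cv2.INTER_CUBIC))
E
```

```text
(no output)
```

View pics/zs.png

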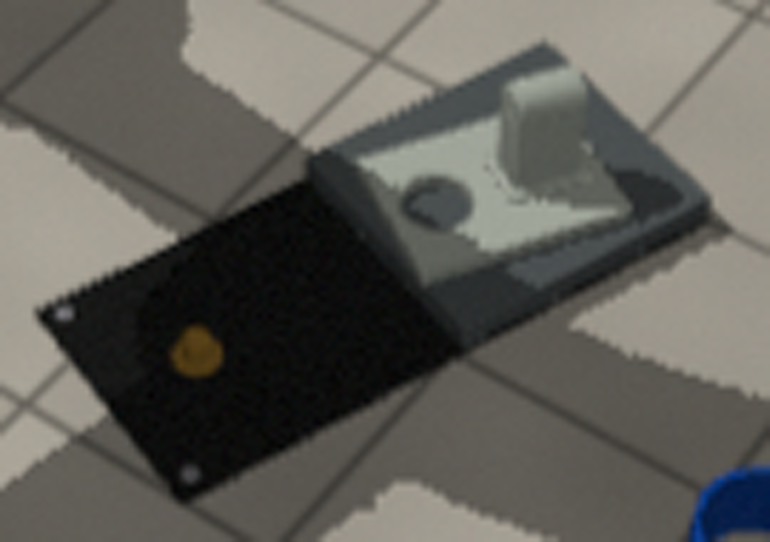

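View pics/zt.png

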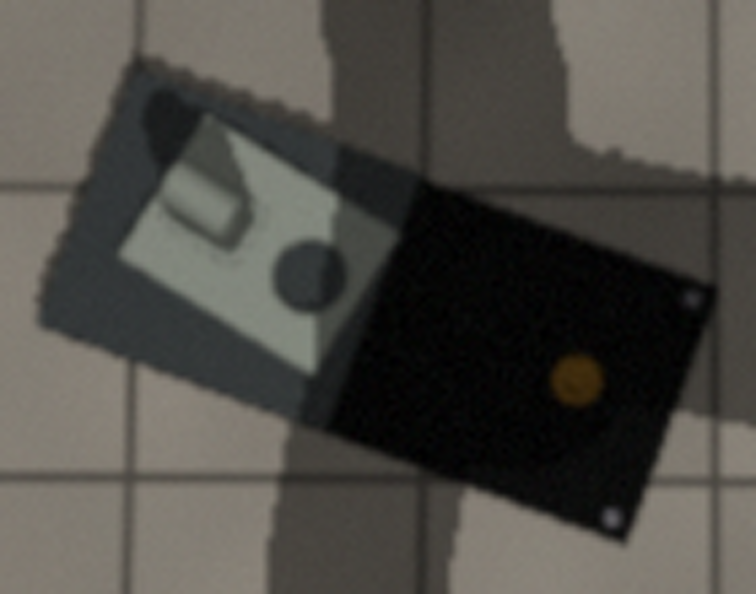

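```bash
cat > h.py <<'E'
import numpy as np,cv2
from rig import env
def P(n):
    m=env.camera_model(n);return m["camera_matrix"]@np.c_[m["R"],m["t"]]
def zs(x,y): return np.array([230+(x+.5)/5.7-.5,175+(y+.5)/5.7-.5])
def zt(x,y): return np.array([195+(x+.5)/5.4-.5,140+(y+.5)/5.4-.5])
def tri(a,b,Pa=None,Pb=None):
    Pa=P("scene") if Pa is None else Pa; Pb=P("top") if Pb is None else Pb
    X=cv2.triangulatePoints(Pa,Pb,a.reshape(2,1),b.reshape(2,1))[:,0];X=X[:3]/X[3]
    r=[]
    for p,q in((Pa,a),(Pb,b)):
        u=p@np.r_[X,1];r.append(np.linalg.norm(u[:2]/u[2]-q))
    return X,r
def plane(Pm,uv,z):
    M=np.c_[Pm[:,0],Pm[:,1],Pm[:,2]*z+Pm[:,3]]
    X=np.linalg.solve(M,np.r_[uv,1]);return np.r_[X[:2]/X[2],z]
E
python3 - <<'E'
from h import *
F=dict(pin=((197,343),(577,380)),hole=((437,203),(309,276)),screwN=((65,313),(612,518)),screwF=((190,473),(693,298)),
bayN=((38,313),(627,543)),bayF=((185,500),(716,288)),edgeN=((315,157),(330,430)),edgeF=((462,345),(420,180)),footN=((358,160),(312,376)),footF=((420,283),(400,232)),endF=((632,212),(207,113)),deckN=((545,42),(40,322)),deckF=((710,200),(138,60)),postTop=((545,82),(200,198)))
for k,(a,b) in F.items():
    X,r=tri(zs(*a),zt(*b));print(k,X.round(4),np.round(r,1))
E
```

```text
pin [ 0.5662 -0.0382  0.0134] [0.1 0.1]
hole [0.6138 0.0906 0.0271] [0.3 0.3]
screwN [ 0.4999 -0.0558  0.0054] [0.2 0.2]
screwF [ 0.607  -0.0952  0.007 ] [0.3 0.3]
bayN [ 0.4883 -0.0628  0.0039] [0. 0.]
bayF [ 0.6126 -0.1066  0.0037] [0.2 0.2]
edgeN [0.5429 0.0823 0.0216] [0.9 1.1]
edgeF [0.6644 0.0384 0.0072] [0.3 0.3]
footN [0.5664 0.0892 0.0286] [0.2 0.2]
footF [0.6352 0.0467 0.0242] [0.6 0.7]
endF [0.6928 0.141  0.0271] [0.3 0.4]
deckN [0.5919 0.2209 0.0204] [0.1 0.1]
deckF [0.7184 0.1745 0.023 ] [0.9 1. ]
postTop [0.641  0.1362 0.0886] [0.1 0.1]
```

Heights agree with the text: deck about 0.020, foot top about 0.028, post top about 0.089, bay floor about 0.004. The dock's -y points at about -109.6° and the stand's x at about -121°, so the stand needs about an 11° turn. Next I'll move above the post.

Request:
{"fn": "servo_tool", "kwargs": {"rows": [1, 0.0209, 0.0319, 0, 0, 0, 1.73, 1, 0.0209, 0.0319, 0, 0, 0, 1.73, 1, 0.0209, 0.0319, 0, 0, 0, 1.73, 1, 0.0209, 0.0319, 0, 0, 0, 1.73, 1, 0.0209, 0.0319, 0, 0, 0, 1.73, 1, 0.0209, 0.0319, 0, 0, 0, 1.73, 1, 0.0209, 0.0319, 0, 0, 0, 1.73, 1, 0.0209, 0.0319, 0, 0, 0, 1.73, 1, 0.0209, 0.0319, 0, 0, 0, 1.73, 1, 0.0209, 0.0319, 0, 0, 0, 1.73]}}

```text
time_s: 0.98
position: [0.4337, -0.1814, 0.2313]
tool_rot: [[-0.75, -0.0, 0.662], [-0.662, 0.0, -0.75], [0.0, -1.0, -0.0]]
ft_force: [0.5, 0.5, 0.3]
grip_width: 0.0855
```

Request:
{"fn": "servo_tool", "kwargs": {"rows": [1, 0.0209, 0.0319, 0, 0, 0, 1.73, 1, 0.0209, 0.0319, 0, 0, 0, 1.73, 1, 0.0209, 0.0319, 0, 0, 0, 1.73, 1, 0.0209, 0.0319, 0, 0, 0, 1.73, 1, 0.0209, 0.0319, 0, 0, 0, 1.73, 1, 0.0209, 0.0319, 0, 0, 0, 1.73, 1, 0.0209, 0.0319, 0, 0, 0, 1.73, 1, 0.0209, 0.0319, 0, 0, 0, 1.73, 1, 0.0209, 0.0319, 0, 0, 0, 1.73, 1, 0.0209, 0.0319, 0, 0, 0, 1.73]}}

```text
time_s: 1.82
position: [0.6427, 0.1377, 0.231]
tool_rot: [[-0.519, -0.001, 0.855], [-0.855, -0.0, -0.519], [0.0, -1.0, -0.0]]
ft_force: [0.2, -0.6, 0.3]
grip_width: 0.0849
```

Request:
{"fn": "servo_tool", "kwargs": {"rows": [1, 0, 0, 0, 0, 0, 0, 1, 0, 0, 0, 0, 0, 0, 1, 0, 0, 0, 0, 0, 0]}}

```text
time_s: 2.07
position: [0.6419, 0.1355, 0.2308]
tool_rot: [[-0.52, -0.001, 0.854], [-0.854, -0.0, -0.52], [0.001, -1.0, -0.001]]
ft_force: [-0.0, 0.3, -0.6]
grip_width: 0.0858
```

```bash
python3 - <<'E'
from h import *
s=env.observe();im=env.get_image("wrist");cv2.imwrite("pics/w1.png",im[:,:,::-1])
np.savez("w1.npz",p=s["position"],R=s["tool_rot"]);print(s["time_s"],s["position"],s["tool_rot"],s["q"],s["qvel"])
E
```

```text
2.0667 [0.64187086 0.13548322 0.23083827] [[-5.20359933e-01 -1.04243516e-03  8.53946400e-01]
 [-8.53946631e-01 -3.39105253e-04 -5.20360487e-01]
 [ 8.32019776e-04 -9.99999399e-01 -7.13727203e-04]] [ 1.60781753e+00  3.29321243e+01  5.53695478e+01 -1.77541872e-02
  9.17585766e+01  3.29637093e+01] [-1.29051997 -1.07337933  0.54336398  0.09176281 -0.06476721  0.0228672 ]
```

View pics/w1.png

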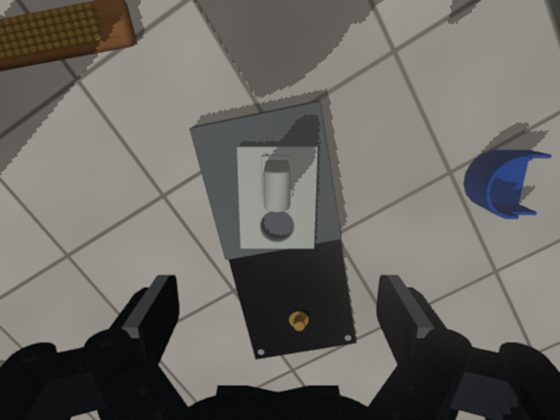

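The wrist view shows the post at about (277,180), the hole at (278,225) and the pin at (299,320). The stand's x axis is nearly straight down the image, so the yaw is aligned. I'll measure with this third view.

```bash
cat >> h.py <<'E'
def Pw(p,R):
    m=env.camera_model("wrist");T=np.eye(4);T[:3,:3]=R;T[:3,3]=p
    return m["camera_matrix"]@np.linalg.inv(T@m["mount"])[:3]
E
python3 - <<'E'
import cv2
a=cv2.imread("pics/w1.png")[90:365,180:370]
cv2.imwrite("pics/w1z.png",cv2.resize(a[:165],None,fx=3.6,fy=3.6,interpolation=cv2.INTER_CUBIC))
cv2.imwrite("pics/w1y.png",cv2.resize(a[140:],None,fx=4,fy=4,interpolation=cv2.INTER_CUBIC))
E
```

```text
(no output)
```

View pics/w1z.png

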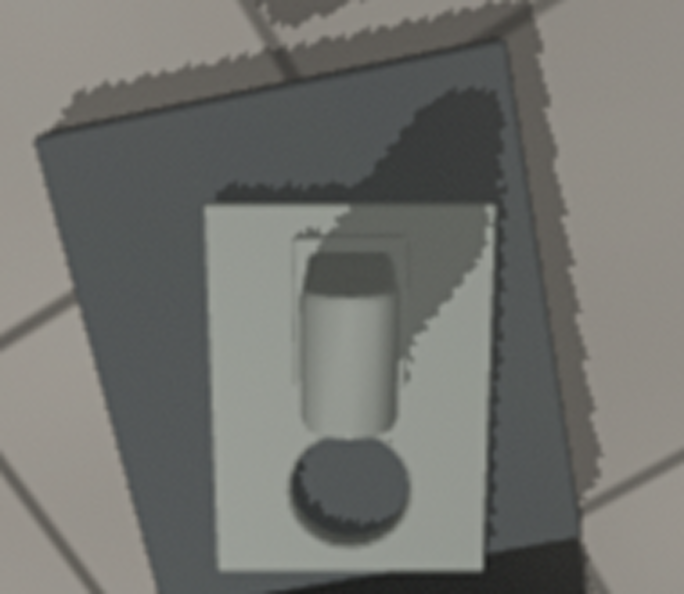

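View pics/w1y.png

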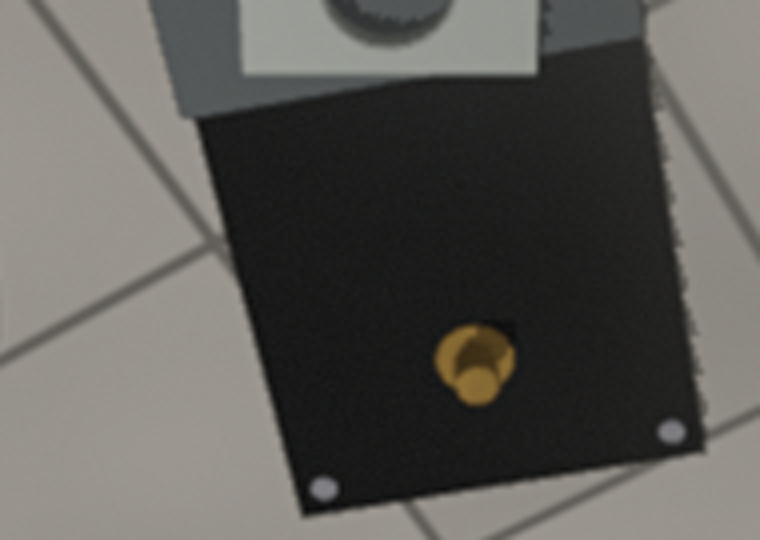

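```bash
python3 - <<'E'
from h import *
d=np.load("w1.npz");W=Pw(d["p"],d["R"])
wz=lambda x,y:np.array([180+(x+.5)/3.6-.5,90+(y+.5)/3.6-.5])
wy=lambda x,y:np.array([180+(x+.5)/4-.5,230+(y+.5)/4-.5])
T,S=P("top"),P("scene")
for k,w,s,t in (("post",wz(349,366),zs(545,82),zt(200,198)),("hole",wz(350,485),zs(437,203),zt(309,276)),("pin",wy(477,387),zs(197,343),zt(577,380)),
 ("footN",wz(217,572),zs(358,160),zt(312,376)),("footF",wz(485,572),zs(420,283),zt(400,232)),("screwN",wy(324,489),zs(65,313),zt(612,518)),("screwF",wy(672,432),zs(190,473),zt(693,298))):
    print(k,tri(w,s,W,S)[0].round(4),tri(w,t,W,T)[0].round(4))
c=[plane(W,wz(*u),.028)[:2] for u in((205,205),(497,205),(217,572),(485,572))];print("foot",np.round(c,4))
c=np.array(c);mid=lambda i,j:(c[i]+c[j])/2
x=mid(2,3)-mid(0,1);print("len",np.linalg.norm(x),np.linalg.norm(c[1]-c[0]),"yaw",np.degrees(np.arctan2(x[1],x[0])))
xu=x/np.linalg.norm(x);print("post from foot",mid(0,1)+.03*xu, "hole",mid(0,1)+.084*xu)
print("posttop z.09",plane(W,wz(349,366),.09),"hole",plane(W,wz(350,485),.028),"pin .018",plane(W,wy(477,387),.018),plane(T,zt(577,380),.018),plane(S,zs(197,343),.018))
dk=[plane(W,u,.02)[:2] for u in(wz(37,137),wz(505,40),wz(578,540),wy(185,117),wy(640,37))];print("deck",np.round(dk,4))
b=[plane(W,u,.004)[:2] for u in(wy(303,516),wy(704,452),wy(324,489),wy(672,432))];print("bay",np.round(b,4))
ang=lambda v:np.degrees(np.arctan2(v[1],v[0]))
print(ang(dk[1]-dk[0]),ang(dk[4]-dk[3]),ang(b[1]-b[0]),ang(b[3]-b[2]),ang(dk[3]-dk[0]))
E
```

```text
post [0.6418 0.1366 0.088 ] [0.6425 0.1367 0.0834]
hole [0.614  0.0908 0.026 ] [0.6151 0.0912 0.0239]
pin [ 0.5673 -0.0399  0.0157] [ 0.5668 -0.0383  0.017 ]
footN [0.5671 0.0893 0.0289] [0.5664 0.0889 0.0266]
footF [0.6352 0.045  0.025 ] [0.6361 0.0474 0.0287]
screwN [ 0.5001 -0.0559  0.0046] [ 0.5007 -0.0557  0.0038]
screwF [ 0.6068 -0.0948  0.0054] [ 0.6081 -0.095   0.0042]
foot [[0.6251 0.1833]
 [0.6939 0.1414]
 [0.5672 0.0891]
 [0.6366 0.0467]]
len 0.11063211272027937 0.0804936703096047 yaw -121.37870281825974
post from foot [0.64388766 0.13673892] hole [0.61577028 0.09063672]
posttop z.09 [0.6439821  0.13776745 0.09      ] hole [0.6163313 0.0921313 0.028    ] pin .018 [ 0.56810984 -0.03835741  0.018     ] [ 0.56601462 -0.03782117  0.018     ] [ 0.56842002 -0.04131494  0.018     ]
deck [[0.5943 0.2227]
 [0.7177 0.1776]
 [0.6653 0.0376]
 [0.5439 0.084 ]
 [0.6652 0.0387]]
bay [[ 0.4895 -0.0615]
 [ 0.6135 -0.1074]
 [ 0.5012 -0.0559]
 [ 0.6083 -0.0952]]
-20.09614937967389 -20.479973507369216 -20.34844407879555 -20.137598406348566 -109.97956036081499
```

Three views agree: post (0.643, 0.137), pin (0.568, -0.0385), and the deck edge plus 105 mm lands on the pin to within 1–2 mm. Stand yaw is -121.4° and dock -y is -110.2°, a turn of +11.2°. I'll go down with the TCP at 0.036, which clears the foot top by 8 mm.

Request:
{"fn": "servo_tool", "kwargs": {"rows": [1, 0.0012, 0.0013, -0.021, 0, 0, 0, 1, 0, 0, -0.021, 0, 0, 0, 1, 0, 0, -0.021, 0, 0, 0, 1, 0, 0, -0.021, 0, 0, 0, 1, 0, 0, -0.021, 0, 0, 0, 1, 0, 0, -0.021, 0, 0, 0, 1, 0, 0, -0.021, 0, 0, 0, 1, 0, 0, -0.021, 0, 0, 0, 1, 0, 0, -0.018, 0, 0, 0, 1, 0, 0, -0.009, 0, 0, 0], "force": 40}}

```text
time_s: 2.95
position: [0.6422, 0.1357, 0.0345]
tool_rot: [[-0.522, -0.003, 0.853], [-0.853, -0.0, -0.522], [0.002, -1.0, -0.003]]
ft_force: [0.1, -0.7, -0.0]
grip_width: 0.0855
```

Request:
{"fn": "servo_tool", "kwargs": {"rows": [1, 0, 0, 0, 0, 0, 0, 1, 0, 0, 0, 0, 0, 0]}}

```text
time_s: 3.12
position: [0.6436, 0.1364, 0.0371]
tool_rot: [[-0.521, 0.001, 0.853], [-0.853, -0.0, -0.521], [-0.0, -1.0, 0.0]]
ft_force: [0.1, 0.3, -0.1]
grip_width: 0.0852
```

```bash
python3 - <<'E'
from h import *
s=env.observe();im=env.get_image("wrist");cv2.imwrite("pics/w2.png",im[:,:,::-1])
np.savez("w2.npz",p=s["position"],R=s["tool_rot"]);print(s["time_s"],s["position"],s["ft_force"],s["tool_rot"][:,2])
E
```

```text
3.1167 [0.64355402 0.13636584 0.03711729] [ 0.13963387  0.30449854 -0.05703944] [ 8.53496948e-01 -5.21097618e-01  4.80873893e-04]
```

View pics/w2.png

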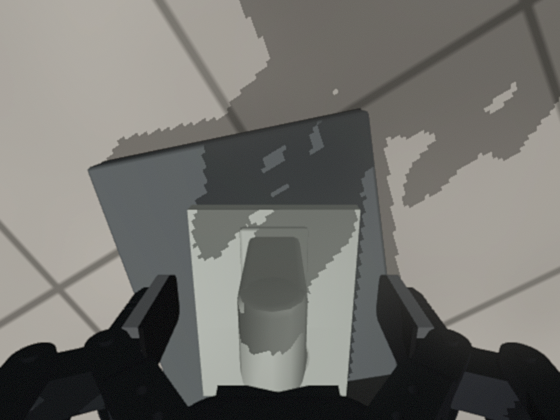

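The post sits centred between the jaws at about x=272 px, against a jaw centre of about 278. Closing.

Request:
{"fn": "servo_tool", "kwargs": {"rows": [0.6, 0, 0, 0, 0, 0, 0, 0.4, 0, 0, 0, 0, 0, 0, 0.3, 0, 0, 0, 0, 0, 0, 0.2, 0, 0, 0, 0, 0, 0, 0.1, 0, 0, 0, 0, 0, 0, 0.1, 0, 0, 0, 0, 0, 0, 0, 0, 0, 0, 0, 0, 0, 0, 0, 0, 0, 0, 0, 0, 0, 0, 0, 0, 0, 0, 0, 0, 0, 0, 0, 0, 0, 0], "force": 40}}

```text
time_s: 4.0
position: [0.6435, 0.1372, 0.0367]
tool_rot: [[-0.52, 0.001, 0.854], [-0.854, 0.0, -0.52], [-0.0, -1.0, 0.0]]
ft_force: [-0.5, 1.0, 5.2]
grip_width: 0.024
```

Request:
{"fn": "servo_tool", "kwargs": {"rows": [0, 0, 0, 0.002, 0, 0, 0, 0, 0, 0, 0.002, 0, 0, 0, 0, 0, 0, 0.001, 0, 0, 0, 0, 0, 0, 0, 0, 0, 0, 0, 0, 0, 0, 0, 0, 0]}}

```text
time_s: 4.42
position: [0.6432, 0.137, 0.0411]
tool_rot: [[-0.52, -0.0, 0.854], [-0.854, -0.0, -0.52], [0.0, -1.0, -0.0]]
ft_force: [0.2, -0.4, -1.0]
grip_width: 0.0231
```

```bash
python3 - <<'E'
from h import *
s=env.observe()
im=env.get_image("wrist");cv2.imwrite("pics/w3.png",im[:,:,::-1])
np.savez("w3.npz",p=s["position"],R=s["tool_rot"]);print(s["time_s"],s["position"],s["ft_force"],s["grip_width"],s["tool_rot"])
E
```

```text
4.4167 [0.64324757 0.13702111 0.04106404] [ 0.20040612 -0.4143228  -0.98604271] 0.023126623628609753 [[-5.20262998e-01 -4.49653972e-04  8.54005978e-01]
 [-8.54006051e-01 -5.15025328e-05 -5.20263070e-01]
 [ 2.77921827e-04 -9.99999898e-01 -3.57212351e-04]]
```

View pics/w3.png

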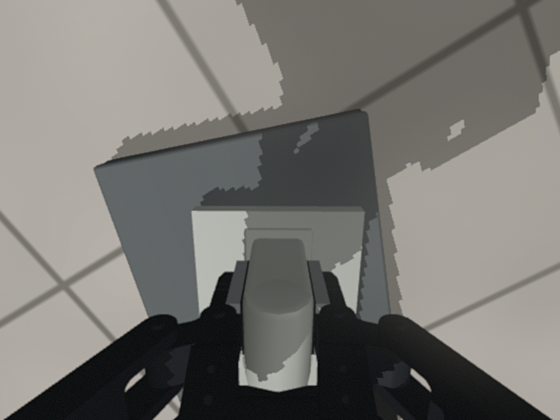

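Held at 24 mm width with the foot level. Now I'll slide and turn over the bay, about 5 mm up.

Request:
{"fn": "servo_tool", "kwargs": {"rows": [0, -0.00283, -0.00624, 0.001, 0, 0, 0.56, 0, -0.00283, -0.00624, 0.001, 0, 0, 0.56, 0, -0.00283, -0.00624, 0, 0, 0, 0.56, 0, -0.00283, -0.00624, 0, 0, 0, 0.56, 0, -0.00283, -0.00624, 0, 0, 0, 0.56, 0, -0.00283, -0.00624, 0, 0, 0, 0.56, 0, -0.00283, -0.00624, 0, 0, 0, 0.56, 0, -0.00283, -0.00624, 0, 0, 0, 0.56, 0, -0.00283, -0.00624, 0, 0, 0, 0.56, 0, -0.00283, -0.00624, 0, 0, 0, 0.56]}}

```text
time_s: 5.3
position: [0.6148, 0.074, 0.0433]
tool_rot: [[-0.434, 0.0, 0.901], [-0.901, 0.0, -0.434], [-0.0, -1.0, 0.0]]
ft_force: [-0.2, -0.5, -1.2]
grip_width: 0.0235
```

Request:
{"fn": "servo_tool", "kwargs": {"rows": [0, -0.00283, -0.00624, 0, 0, 0, 0.56, 0, -0.00283, -0.00624, 0, 0, 0, 0.56, 0, -0.00283, -0.00624, 0, 0, 0, 0.56, 0, -0.00283, -0.00624, 0, 0, 0, 0.56, 0, -0.00283, -0.00624, 0, 0, 0, 0.56, 0, -0.00283, -0.00624, 0, 0, 0, 0.56, 0, -0.00283, -0.00624, 0, 0, 0, 0.56, 0, -0.00283, -0.00624, 0, 0, 0, 0.56, 0, -0.00283, -0.00624, 0, 0, 0, 0.56, 0, -0.00283, -0.00624, 0, 0, 0, 0.56]}}

```text
time_s: 6.13
position: [0.5865, 0.0116, 0.0433]
tool_rot: [[-0.344, 0.0, 0.939], [-0.939, -0.0, -0.344], [-0.0, -1.0, 0.0]]
ft_force: [-0.5, 0.0, -1.8]
grip_width: 0.0234
```

Request:
{"fn": "servo_tool", "kwargs": {"rows": [0, 0, 0, 0, 0, 0, 0, 0, 0, 0, 0, 0, 0, 0, 0, 0, 0, 0, 0, 0, 0]}}

```text
time_s: 6.38
position: [0.5869, 0.0124, 0.0434]
tool_rot: [[-0.345, 0.0, 0.939], [-0.939, 0.0, -0.345], [-0.0, -1.0, 0.0]]
ft_force: [-0.1, -0.6, -2.3]
grip_width: 0.0236
```

```bash
python3 - <<'E'
from h import *
s=env.observe();print(s["time_s"],s["position"],s["ft_force"],s["grip_width"],s["tool_rot"][:,2])
np.savez("w4.npz",p=s["position"],R=s["tool_rot"])
I={n:env.get_image(n)[:,:,::-1].copy() for n in("scene","top","wrist")}
for n in I: cv2.imwrite(f"pics/{n}4.png",I[n])
a=cv2.resize(I["scene"][175:275,225:325],None,fx=4,fy=4,interpolation=2);b=cv2.resize(I["top"][145:245,235:335],None,fx=4,fy=4,interpolation=2)
cv2.imwrite("pics/c4.png",np.hstack([a,b]))
E
```

```text
6.3833 [0.58687595 0.01236161 0.04335739] [-0.06482693 -0.59379996 -2.28682254] 0.023557900096559566 [ 9.38758982e-01 -3.44574447e-01  1.58203023e-04]
```

View pics/c4.png

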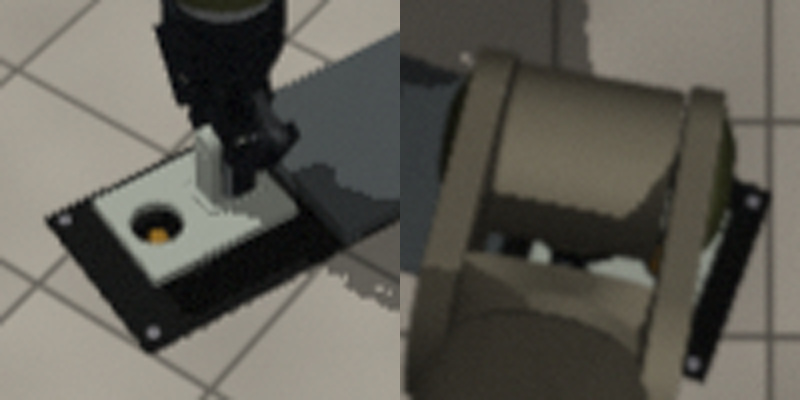

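View pics/wrist4.png

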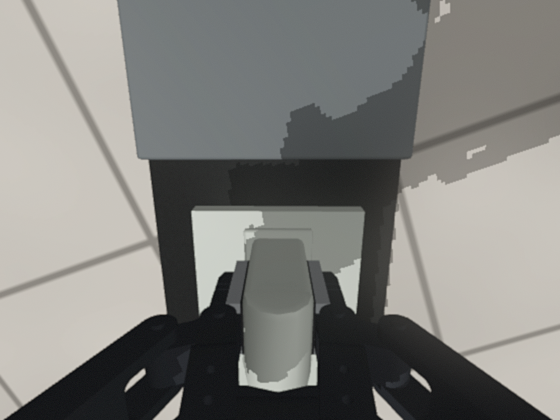

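The stand is over the bay and square to it. In the scene crop the hole is at about (157,224) and the pin shows inside it at (158,236). Checking the offset.

```bash
python3 - <<'E'
from h import *
S=P("scene");z=lambda x,y:np.array([225+(x+.5)/4-.5,175+(y+.5)/4-.5])
im=cv2.imread("pics/scene4.png")
h=plane(S,z(157,224),.0345);p=plane(S,z(158,236),.018)
print(h,p,(p-h)[:2],"cmp initial pin",plane(S,zs(197,343),.018))
d=np.load("w4.npz");W=Pw(d["p"],d["R"])
# rear foot edge (top), deck edge
for u,zz in(((192,207),.0345),((364,207),.0345),((139,158),.02),((411,158),.02)):print(plane(W,np.array(u,float),zz))
E
```

```text
[ 0.56800035 -0.04095491  0.0345    ] [ 0.56597183 -0.03828862  0.018     ] [-0.00202853  0.00266629] cmp initial pin [ 0.56842002 -0.04131494  0.018     ]
[0.56193233 0.05479857 0.0345    ]
[0.63608702 0.02752965 0.0345    ]
[0.54322911 0.08308222 0.02      ]
[0.66605099 0.03794969 0.02      ]
```

The hole is within about 3 mm of the pin, and the foot's rear edge is 20 mm clear of the deck (21 expected). Lowering.

Request:
{"fn": "servo_tool", "kwargs": {"rows": [0, 0, 0, -0.004, 0, 0, 0, 0, 0, 0, -0.004, 0, 0, 0, 0, 0, 0, -0.004, 0, 0, 0, 0, 0, 0, -0.004, 0, 0, 0, 0, 0, 0, -0.003, 0, 0, 0, 0, 0, 0, -0.001, 0, 0, 0, 0, 0, 0, 0, 0, 0, 0, 0, 0, 0, 0, 0, 0, 0]}}

```text
time_s: 7.2
position: [0.5868, 0.0123, 0.0233]
tool_rot: [[-0.344, 0.0, 0.939], [-0.939, 0.0, -0.344], [-0.0, -1.0, 0.0]]
ft_force: [-0.9, 0.4, -2.2]
grip_width: 0.0234
```

Request:
{"fn": "servo_tool", "kwargs": {"rows": [0, 0, 0, -0.001, 0, 0, 0, 0, 0, 0, -0.001, 0, 0, 0, 0, 0, 0, 0, 0, 0, 0]}}

```text
time_s: 7.45
position: [0.5867, 0.0123, 0.0212]
tool_rot: [[-0.344, -0.0, 0.939], [-0.939, 0.0, -0.344], [0.0, -1.0, -0.0]]
ft_force: [-0.2, 0.3, -1.9]
grip_width: 0.0234
```

Nearly down at about 0–1 mm above the floor, with no contact load yet. Releasing now.

Request:
{"fn": "servo_tool", "kwargs": {"rows": [0, 0, 0, -0.0005, 0, 0, 0, 0, 0, 0, 0, 0, 0, 0, 0.3, 0, 0, 0, 0, 0, 0, 0.4, 0, 0, 0, 0, 0, 0, 0.5, 0, 0, 0, 0, 0, 0, 0.6, 0, 0, 0, 0, 0, 0, 0.7, 0, 0, 0, 0, 0, 0, 0.8, 0, 0, 0, 0, 0, 0, 0.8, 0, 0, 0, 0, 0, 0]}}

```text
time_s: 8.2
position: [0.5868, 0.0123, 0.0209]
tool_rot: [[-0.344, 0.0, 0.939], [-0.939, -0.0, -0.344], [-0.0, -1.0, 0.0]]
ft_force: [-0.1, -0.3, -0.0]
grip_width: 0.0688
```

Request:
{"fn": "servo_tool", "kwargs": {"rows": [0.8, 0, 0, 0.01, 0, 0, 0, 0.8, 0, 0, 0.02, 0, 0, 0, 0.8, 0, 0, 0.02, 0, 0, 0, 0.8, 0, 0, 0.02, 0, 0, 0, 0.8, 0, 0, 0.02, 0, 0, 0, 0.8, 0, 0, 0.03, 0, 0, 0, 0.8, 0, 0, 0.03, 0, 0, 0, 0.8, 0, 0, 0.03, 0, 0, 0, 0.8, 0, 0, 0.02, 0, 0, 0, 0.8, 0, 0, 0, 0, 0, 0]}}

```text
time_s: 9.03
position: [0.588, 0.0121, 0.2264]
tool_rot: [[-0.344, 0.009, 0.939], [-0.939, -0.002, -0.344], [-0.002, -1.0, 0.009]]
ft_force: [-0.7, 0.2, 0.8]
grip_width: 0.0686
```

Request:
{"fn": "servo_tool", "kwargs": {"rows": [0.8, 0, 0, 0, 0, 0, 0, 0.8, 0, 0, 0, 0, 0, 0]}}

```text
time_s: 9.2
position: [0.5863, 0.0124, 0.2203]
tool_rot: [[-0.344, -0.001, 0.939], [-0.939, 0.0, -0.344], [0.0, -1.0, -0.001]]
ft_force: [0.2, 0.2, -0.7]
grip_width: 0.0682
```

```bash
python3 - <<'E'
from h import *
s=env.observe();print(s["time_s"],s["position"],s["ft_force"],s["grip_width"])
np.savez("w5.npz",p=s["position"],R=s["tool_rot"])
I={n:env.get_image(n)[:,:,::-1].copy() for n in("scene","wrist")}
for n in I: cv2.imwrite(f"pics/{n}5.png",I[n])
cv2.imwrite("pics/c5.png",cv2.resize(I["scene"][175:275,225:345],None,fx=6,fy=6,interpolation=2))
E
```

```text
9.2 [0.58625251 0.01236484 0.2202673 ] [ 0.21272386  0.15614258 -0.71027831] 0.0681819468693206
```

View pics/c5.png

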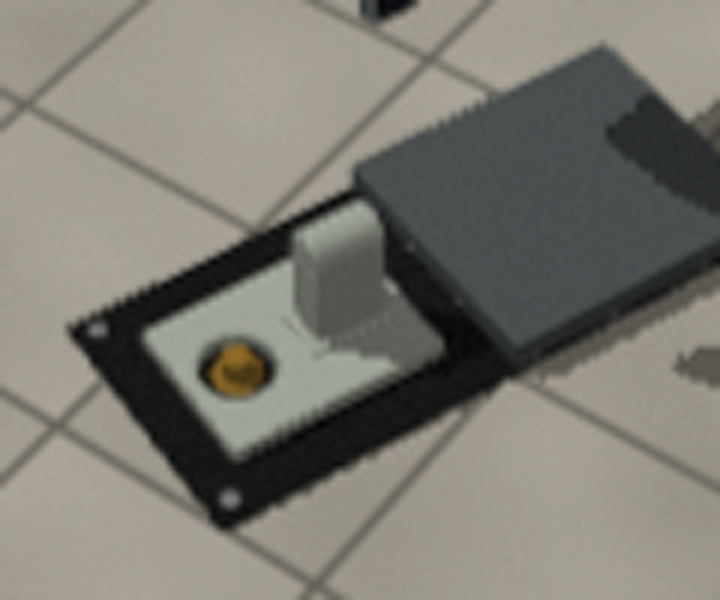

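View pics/wrist5.png

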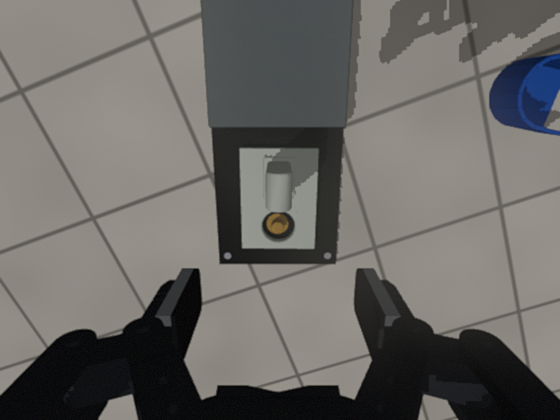

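Both views show the pin centred in the hole, at scene crop (238,370) and wrist (277,225), with the foot inside the bay. I'll do one height and offset check, then hand in.

```bash
python3 - <<'E'
from h import *
d=np.load("w5.npz");W=Pw(d["p"],d["R"]);S=P("scene")
z=lambda x,y:np.array([225+(x+.5)/6-.5,175+(y+.5)/6-.5])
print("post top",tri(z(340,225),np.array([278.5,192.]),S,W))
print("hole",tri(z(237,370),np.array([278.,225.5]),S,W))
print("foot corners",tri(z(143,332),np.array([243.,249.]),S,W)[0],tri(z(237,455),np.array([316.,249.]),S,W)[0])
print(env.observe()["ft_force"])
env.close_job()
E
```

```text
post top (array([0.58724605, 0.01140036, 0.07248242]), [np.float64(0.2791938133860693), np.float64(1.3875986251385692)])
hole (array([ 0.56787781, -0.04019136,  0.0098066 ]), [np.float64(0.2963603729406416), np.float64(1.199760736473114)])
foot corners [ 0.52292818 -0.05099719  0.01471389] [ 0.59851674 -0.0793883   0.01338667]
[ 0.0314791   1.5131054  -0.05413281]
the job is handed in; nothing more can be done
```

The shoe stand is seated in the bay with its hole around the brass pin, and I've handed the job in. The hand-in gave no verdict. I gripped the post, raised the stand about 6 mm, and slid it off the deck while turning it 11° to line up with the dock. Then I lowered it to within about 1 mm of the bay floor, released it and backed the gripper straight up, well clear.

**Last checks (about 9 s on the clock):**
- **Position:** the hole centre measured (0.568, -0.040), about 2 mm from the pin at (0.568, -0.0385). The limit is 13 mm.
- **Height:** the post top measured z = 0.072, against 0.074 expected when seated. The foot corners came out at 0.013–0.015 and the hole rim at 0.010, against 0.012 expected. That scatter is a few millimetres, in line with the hand-picked pixels and calibration, and both pictures show the foot lying flat.
- **Contact:** the last sideways force reading was 1.5 N, with nothing touching the gripper in the pictures. Earlier free-air readings stayed within about 1 N, so I took it as noise.
- **Bystanders:** the gripper did not go near the jar or the brush, but I did not re-measure where they are.

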